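# Sort the stray tyre gauge and wheel nut cover into the caddy

## Robot

A 7-joint arm with a two-finger parallel gripper is mounted at the origin on the work surface. World frame = base frame: x ahead of the robot, y to its left, z up, the work surface at z = 0. Lengths are in m, angles in rad, forces in N, time in s.
With the tool pointing down it reaches from about 0.4 to 0.85 m from the base axis. Payload 10.4 kg.
Tool frame: the origin (TCP) lies midway between the tips of the shut fingers; the grasp point (between the pads) lies 19 mm behind it; z points along the fingers, y is the line along which they close (so a half turn about z gives the same grasp; the last joint's range is limited). The gripper opens to 87 mm and grips with 3 to 60 N. Pads are 19 mm wide; open, the fingers measure 117 mm over their backs; the gripper's body (75 mm by 190 mm) begins 51 mm behind the grasp point.
Start: joints at [1.211, 0.332, -0.065, 1.46, 0.022, 1.35, -0.088], TCP at [0.207, -0.59, 0.223] pointing down, gripper open.
Joint ranges: [-2.6, 2.6], [-0.5, 2.12], [-1.47, 1.34], [0.16, 2.42], [-1.27, 4.41], [0.06, 2.06], [-2.6, 2.6]. Speed limits (rad/s): [2.22, 2.22, 2.79, 2.79, 3.14, 3.14, 3.14].

## Interface

Orientations are given as a unit quaternion [x, y, z, w].
In Python, from bench import r gives the robot as it stands.
- The arm moves only by the tool carry_out, never from a script. Its argument "steps" is a list that holds one entry, the list of rows, each a list of 6 numbers: the shift along the tool's x, y, z in cm, then the turn, a rotation vector about the tool's x, y, z in rad. In form: [[[dx, dy, dz, wx, wy, wz], ...]]. A call has 1 to 20 rows; each row is the pose to reach, as a shift and turn from the pose commanded when the call began, along the tool's axes at that moment; what a row does not reach only later rows make up. A row lasts 1/12 s, in which the tool goes at most 41.7 mm and 7.16 degrees, less where a joint would pass 70% of its speed; a pose out of reach is approached as far as the arm can. A call with a gripper value outside its range is refused whole. "hand" is the closure, from -1 (fully open) to 1 (shut), set as the call begins (left out, the last holds). The fingers move at their own pace and stop on an object; "squeeze" is the grip in N (left out, the last holds). Time passes only in rows, so rows that repeat a pose let the fingers close. It gives the time, the measured TCP pose, the force, the opening and the grip force at its end, in the units of the state.
- r.read_state(): the state, without advancing time (a new reading comes with each control period).
- r.camera(name): name is "side" or "top"; returns the picture (400x640x3 uint8, red, green, blue); there is no depth.
- r.camera_params(name): a dict with "fx", "fy", "cx", "cy" (pixels), "view" (4x4, takes a point from world to camera coordinates). Camera axes: x right, y up, looking along -z (the intrinsics and any distortion apply to the point x, -y, -z); pixel columns grow to the right and rows downward; lengths in m; the calibration is good to about 2 mm. A picture is of the moment at which its call begins. camera_params takes no time and is no camera call.
- r.close_job(): hands the job in; it is judged then, once.
The state is a dict: "time": time; "joint_positions": joint angles; "joint_vel": joint speeds; "joint_torque": joint torques, N m; "ee_pos": TCP position; "eef_rot": TCP orientation; "ft_force": force on the tool from outside, world axes, zero at the start; "torque": the same for the moment, N m; "width": finger opening in m; "grip_force": force on a finger pad.
Only numpy, scipy, OpenCV 4.12 (cv2) and the standard library are available. Lean on these libraries where they do the work, as an engineer would, in place of code of your own. Each camera call takes 0.05 s, during which the arm holds its last target. There are 200 camera calls.

## Task

Tidy the shelf by sorting the two stray items into the rotating caddy: lay the pencil tyre gauge flat in the caddy's long rectangular tray and put the wheel nut cover in the caddy's round dish. Either may go first.

Things in the scene. Friction and masses are not known exactly. Their poses are not given: they have to be found in the camera images.
- tyre_gauge: Chrome pencil tyre gauge lying on the shelf: straight barrel 14 mm wide and high, 124 mm long in all, with a 22 mm wide head at its +x end (x 47 to 63 mm). Origin: on the underside, mid-length, near the centre of mass; x along the barrel to the head, z up. Grip it across the barrel there. 60 g; does not roll. Not the short screwdriver with a thick handle that also lies there.
- nut_cover: Wheel nut cover: small blue plastic hexagonal cap with domed top, standing upright on the shelf, 42 mm tall, 34 mm wide to the grip in any direction at heights 5 to 34 mm, foot 37 mm across. Origin: centre of its underside, z up. 30 g. Not the bare steel socket of similar size standing nearby.
- tray (a point): Centre of the inner floor of the long grey tray on the black 300 mm caddy disc: inside 182 mm along its x, 84 mm along its y; walls rise 16 mm above the floor, which is 36 mm above the shelf; z up. The disc starts at varied angles and turns, stiffly (0.25 N m), about a vertical axis 64 mm from here along +y. The gauge fits only lengthwise, either way round; part the fingers little inside.
- dish (a point): Centre of the inner floor of the white ceramic round dish fixed on the same caddy: about 100 mm across inside, 110 mm outside, rim 14 mm above this point; floor 36 mm above the shelf; z up. Beside it on the caddy is a closed red hinged-lid box, 80 by 62 mm, its top 33 mm above this floor, not used.
Mind the look-alikes: they are no part of the job. There is more than one size of the tyre_gauge; the one meant has the size given above. Leave any green look-alike of the nut_cover alone.

How it is judged:
By the outcome, as a careful person would: the job done as asked, in the order asked, and still so for the second after the job is handed in, with the robot touching nothing.
It also fails if it takes over 58 s, if anything falls off the work surface, if the arm or the gripper's body presses on something with over 40 N, if the wrist force passes 120 N, or if a joint passes its speed limit or range.

## Working session

There is one attempt and no reset: what is moved stays moved. The work goes in short steps, Python scripts to look and compute and a tool call to move; the robot and the scene stay as the last step left them, time stands still between calls to the robot, and variables do not carry over. Pictures are saved under pics/ and viewed, at most 10 in all, crops included, and the job is handed in when it is done.

Besides the shell and the picture viewer there is one more tool, called in YAML: its name, and indented under it one key for each argument. carry_out: Moves the arm, as the interface text tells. Its arguments: {"type":"object","properties":{"steps":{"type":"array","items":{"type":"array","items":{"type":"array","items":{"type":"number"}}}},"hand":{"type":"number"},"squeeze":{"type":"number"}},"required":["steps"]}

```bash
ls; mkdir -p pics; python3 - <<'E'
from bench import r
import cv2
s=r.read_state();print(s['time'],s['ee_pos'],s['eef_rot'],s['width'])
for n in("side","top"):
    cv2.imwrite(f"pics/{n}0.png",r.camera(n)[:,:,::-1]);print(r.camera_params(n))
E
```

```text
pics
0.0 [ 0.20639104 -0.58951562  0.22173944] [ 9.85855809e-01  1.67594146e-01 -1.43107939e-04 -7.11649594e-04] 0.0872388668568824
{'fx': 389.23840651465827, 'fy': 389.23840651465827, 'cx': 324.12709997357564, 'cy': 204.19323562730736, 'view': array([[-0.77190313, -0.63544435,  0.01939162,  0.39904029],
       [ 0.47105713, -0.55119819,  0.68868406, -0.27785552],
       [-0.42693177,  0.54073194,  0.7248022 , -0.78897991],
       [ 0.        ,  0.        ,  0.        ,  1.        ]])}
{'fx': 447.77947217204365, 'fy': 447.77947217204365, 'cx': 320.4365945643119, 'cy': 198.70055467075724, 'view': array([[-7.31384768e-03, -9.99778033e-01, -1.97583368e-02,
         5.91624998e-04],
       [ 9.94872069e-01, -9.26837585e-03,  1.00715755e-01,
        -4.94713187e-01],
       [-1.00876527e-01, -1.89203978e-02,  9.94719028e-01,
        -9.34675755e-01],
       [ 0.00000000e+00,  0.00000000e+00,  0.00000000e+00,
         1.00000000e+00]])}
```

View pics/top0.png

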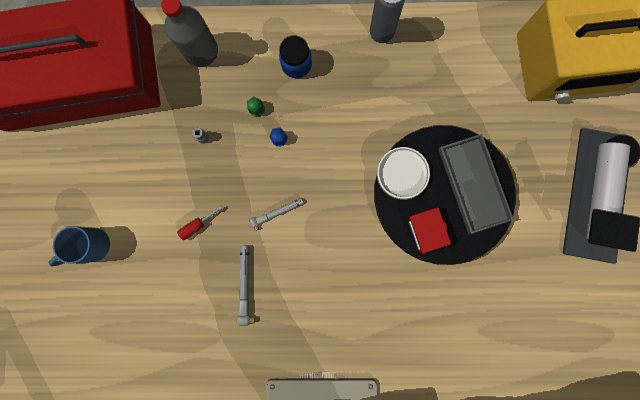

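View pics/side0.png

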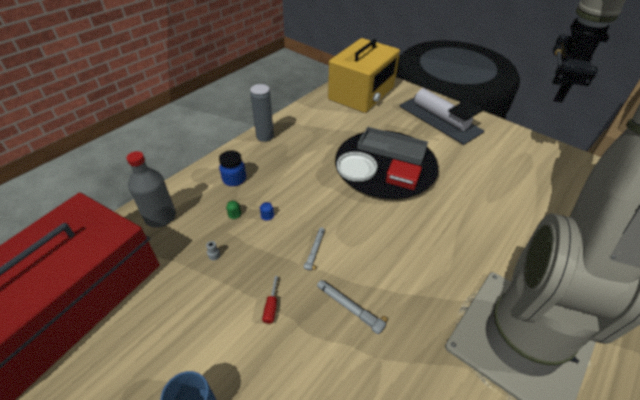

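The top view shows two gauges: a short one at about (278,213) with its head at the lower left, and a long one at (246,285). The blue cover is at (278,137), with the green one at (256,106) and the steel socket at (200,135). On the caddy, the dish is at (404,173), the tray at (477,184) and the red box at (431,230). The side view agrees.

```bash
cat > h.py <<'E'
import numpy as np, cv2
from bench import r
from scipy.spatial.transform import Rotation as R
P={n:r.camera_params(n) for n in("side","top")}
def cast(uv,z,n="top"):
    p=P[n];V=p["view"];Rm=V[:3,:3];c=-Rm.T@V[:3,3]
    uv=np.atleast_2d(uv).astype(float)
    d=np.c_[(uv[:,0]-p["cx"])/p["fx"],-(uv[:,1]-p["cy"])/p["fy"],-np.ones(len(uv))]@Rm
    return c+d*((z-c[2])/d[:,2])[:,None]
def proj(X,n="top"):
    p=P[n];c=np.atleast_2d(X)@p["view"][:3,:3].T+p["view"][:3,3]
    return np.c_[p["cx"]-p["fx"]*c[:,0]/c[:,2],p["cy"]+p["fy"]*c[:,1]/c[:,2]]
def blobs(mask,box,minA=30):
    m=np.zeros(mask.shape,np.uint8);x0,y0,x1,y1=box;m[y0:y1,x0:x1]=mask[y0:y1,x0:x1]
    cs,_=cv2.findContours(m,cv2.RETR_EXTERNAL,cv2.CHAIN_APPROX_NONE)
    return sorted([c[:,0] for c in cs if cv2.contourArea(c)>minA],key=lambda c:-cv2.contourArea(c.reshape(-1,1,2)))
def rect(c,z,n="top"):
    q=cast(c,z,n)[:,:2].astype(np.float32);(cx,cy),(w,h),a=cv2.minAreaRect(q);b=cv2.boxPoints(((cx,cy),(w,h),a))
    if w<h: w,h,a=h,w,a+90
    return np.array([cx,cy]),w,h,a
def fwd(s,target):  # world shift -> tool axes cm
    return R.from_quat(s["eef_rot"]).inv().apply(np.asarray(target)-s["ee_pos"])*100
E
python3 - <<'E'
from h import *
np.set_printoptions(precision=4,suppress=True)
im=cv2.imread("pics/top0.png");H=cv2.cvtColor(im,cv2.COLOR_BGR2HSV);h,s,v=cv2.split(H)
b=blobs(((h>100)&(h<130)&(s>120)).astype(np.uint8),(262,122,295,150));print("nut",[rect(c,.03) for c in b])
bs=blobs(((h>100)&(h<130)&(s>120)).astype(np.uint8)*0,(0,0,1,1))
g=blobs(((s<50)&(v>60)).astype(np.uint8),(235,190,315,240));print("gauge",[(rect(c,.008),c.min(0),c.max(0)) for c in g])
g2=blobs(((s<50)&(v>60)).astype(np.uint8),(225,240,265,335));print("gauge2",[rect(c,.008)for c in g2])
d=blobs(((s<40)&(v>150)).astype(np.uint8),(370,140,435,205));print("dish",[(rect(c,.05),len(c)) for c in d[:2]])
t=blobs(((s<60)&(v>45)).astype(np.uint8),(436,130,520,240));print("tray",[(rect(c,.052),len(c)) for c in t[:3]])
k=blobs((v<45).astype(np.uint8),(365,118,525,270));
print("disc",[rect(c,.02) for c in k[:1]])
si=cv2.imread("pics/side0.png");h,s,v=cv2.split(cv2.cvtColor(si,cv2.COLOR_BGR2HSV))
b=blobs(((h>100)&(h<130)&(s>120)).astype(np.uint8),(255,198,280,224));print("nut side",[(rect(c,.021,"side"),c.mean(0)) for c in b])
g=blobs(((s<50)&(v>60)).astype(np.uint8),(300,225,330,275));print("gauge side",[rect(c,.008,"side") for c in g])
d=blobs(((s<40)&(v>150)).astype(np.uint8),(330,145,385,185));print("dish side",[rect(c,.05,"side") for c in d[:2]])
cv2.imwrite("pics/crop.png",cv2.resize(im[115:275,230:530],None,fx=2.6,fy=2.6,interpolation=cv2.INTER_CUBIC))
E
```

```text
nut [(array([0.6297, 0.0881]), 0.039884161204099655, 0.03271932154893875, 39.81936264038086)]
gauge [((array([0.4701, 0.0941]), 0.12360773235559464, 0.019687678664922714, 115.07146644592285), array([250, 198], dtype=int32), array([303, 227], dtype=int32))]
gauge2 [(array([0.3115, 0.1645]), 0.16717806458473206, 0.02566690556704998, 0.6603463888168335)]
dish [((array([ 0.5463, -0.1769]), 0.1082257404923439, 0.10787266492843628, 115.24994468688965), 146)]
tray [((array([ 0.5214, -0.3252]), 0.19169729948043823, 0.09738573431968689, 17.458683013916016), 257)]
disc [(array([ 0.4967, -0.2503]), 0.30095207691192627, 0.26147228479385376, 18.625022888183594)]
nut side [((array([0.6318, 0.0925]), 0.05728119984269142, 0.03002488985657692, 142.71059036254883), array([266.4286, 210.9524]))]
gauge side [(array([0.4707, 0.0945]), 0.13164512813091278, 0.020791970193386078, 114.72976303100586)]
dish side [(array([ 0.5443, -0.1732]), 0.10555632412433624, 0.10457377880811691, 130.66931533813477)]
```

View pics/crop.png

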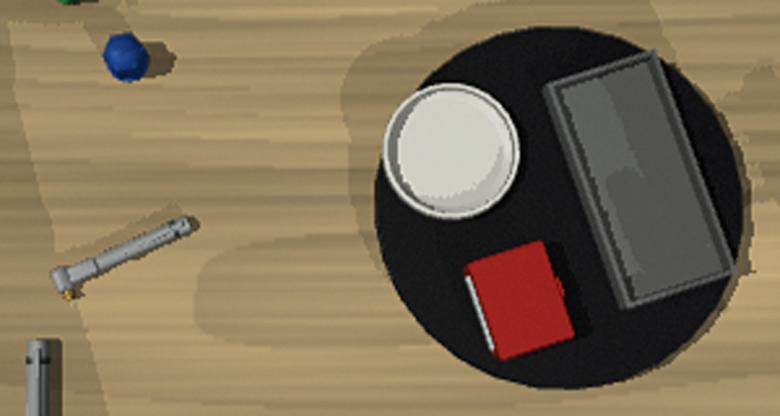

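The crop confirms the layout. The short gauge is 124 mm by measurement, so it is the one meant; its axis is at 115° and its mid-length at (0.470, 0.094). The tray is at (0.521, -0.325) with its axis at 17.5°, and the dish is at (0.545, -0.175). I'll go above the gauge first.

```bash
cat >> h.py <<'E'
def plan(*targets):  # each (x,y,z,tool-x angle deg)
    s=r.read_state();R0=R.from_quat(s["eef_rot"])
    print("t",round(s["time"],2),"pos",s["ee_pos"].round(4),"xang",np.degrees(np.arctan2(*R0.as_matrix()[[1,0],0])).round(1),"tilt",R0.as_matrix()[2].round(3),"w",round(s["width"],4),"g",round(s["grip_force"],1),"F",np.round(s["ft_force"],1),"q7",s["joint_positions"][6].round(2))
    for x,y,z,a in targets:
        Rt=R.from_euler("z",a,degrees=True)*R.from_euler("x",180,degrees=True)
        print((x,y,z,a),"->",np.round(fwd(s,[x,y,z]),2).tolist(),(R0.inv()*Rt).as_rotvec().round(3).tolist())
E
python3 -c "
from h import *
plan((.42,-.25,.2,65),(.470,.094,.12,115))"
```

```text
t 0.1 pos [ 0.2064 -0.5896  0.2218] xang 19.3 tilt [-0.    -0.001 -1.   ] w 0.0874 g 0.0 F [-0.2  0.5 -0.4] q7 -0.09
(0.42, -0.25, 0.2, 65) -> [31.38, -24.99, 2.21] [-0.001, -0.0, -0.798]
(0.47, 0.094, 0.12, 115) -> [47.47, -55.79, 10.25] [-0.001, -0.001, -1.67]
```

carry_out:
  steps:
    - [[31.4,-25,2.2,0,0,-0.8],[31.4,-25,2.2,0,0,-0.8],[31.4,-25,2.2,0,0,-0.8],[31.4,-25,2.2,0,0,-0.8],[31.4,-25,2.2,0,0,-0.8],[31.4,-25,2.2,0,0,-0.8],[31.4,-25,2.2,0,0,-0.8],[31.4,-25,2.2,0,0,-0.8],[31.4,-25,2.2,0,0,-0.8],[47.5,-55.8,10.2,0,0,-1.67],[47.5,-55.8,10.2,0,0,-1.67],[47.5,-55.8,10.2,0,0,-1.67],[47.5,-55.8,10.2,0,0,-1.67],[47.5,-55.8,10.2,0,0,-1.67],[47.5,-55.8,10.2,0,0,-1.67],[47.5,-55.8,10.2,0,0,-1.67],[47.5,-55.8,10.2,0,0,-1.67],[47.5,-55.8,10.2,0,0,-1.67],[47.5,-55.8,10.2,0,0,-1.67],[47.5,-55.8,10.2,0,0,-1.67]]
  hand: -0.2
  squeeze: 20

```text
time: 1.77
ee_pos: [0.4698, 0.0969, 0.1198]
eef_rot: [0.535, 0.845, 0.0, -0.001]
ft_force: [-0.4, -0.3, 0.2]
width: 0.0522
grip_force: 0.0
```

```bash
python3 -c "
from h import *
plan((.470,.094,.12,115),(.470,.094,.004,115))
c=r.camera('side')[:,:,::-1];cv2.imwrite('pics/s1.png',cv2.resize(c[120:320,200:460],None,fx=3,fy=3))"
```

```text
t 1.77 pos [0.4698 0.0969 0.1198] xang 115.3 tilt [ 0.002 -0.001 -1.   ] w 0.0522 g 0.0 F [-0.4 -0.3  0.2] q7 0.03
(0.47, 0.094, 0.12, 115) -> [-0.28, -0.1, -0.02] [-0.001, -0.002, 0.005]
(0.47, 0.094, 0.004, 115) -> [-0.3, -0.09, 11.58] [-0.001, -0.002, 0.005]
```

View pics/s1.png

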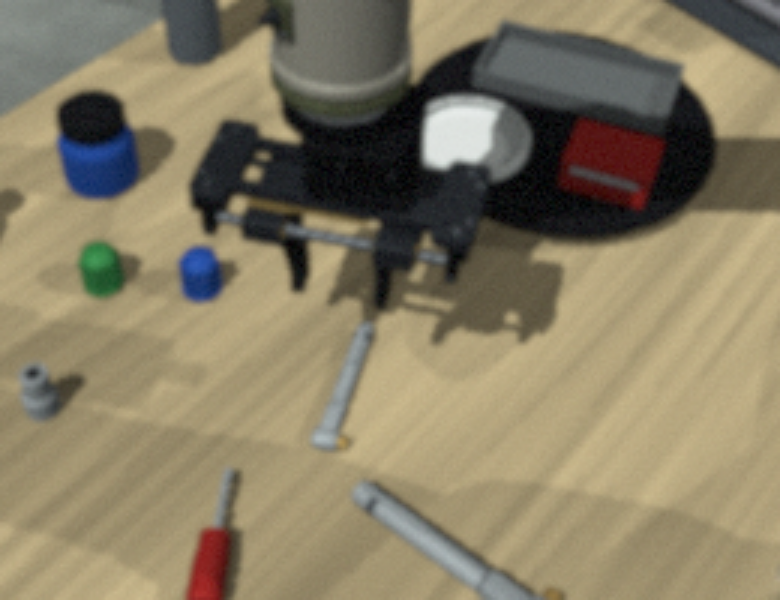

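The fingers straddle the gauge, which lies at about (345,385) in this crop, and nothing is near them. Going half down to let the arm settle.

carry_out:
  steps:
    - [[0,0,3,0,0,0],[0,0,6,0,0,0],[0,0,8,0,0,0],[0,0,8,0,0,0],[0,0,8,0,0,0]]

```text
time: 2.23
ee_pos: [0.4701, 0.0923, 0.0404]
eef_rot: [0.538, 0.843, -0.001, -0.001]
ft_force: [-0.4, -0.0, 0.9]
width: 0.0523
grip_force: 0.0
```

```bash
python3 -c "
from h import *
plan((.470,.094,.003,115))"
```

```text
t 2.23 pos [0.4701 0.0923 0.0404] xang 114.9 tilt [ 0.    -0.002 -1.   ] w 0.0523 g 0.0 F [-0.4 -0.   0.9] q7 -0.06
(0.47, 0.094, 0.003, 115) -> [0.16, 0.07, 3.74] [-0.002, -0.0, -0.002]
```

carry_out:
  steps:
    - [[0.1,0,1.5,0,0,0],[0.1,0,2.7,0,0,0],[0.1,0,3.4,0,0,0],[0.1,0,3.7,0,0,0],[0.1,0,3.7,0,0,0],[0.1,0,3.7,0,0,0]]

```text
time: 2.73
ee_pos: [0.4703, 0.0946, 0.004]
eef_rot: [0.537, 0.843, 0.0, 0.0]
ft_force: [-0.0, -0.4, 0.6]
width: 0.0524
grip_force: 0.0
```

carry_out:
  steps:
    - [[0,0,0,0,0,0],[0,0,0,0,0,0],[0,0,0,0,0,0],[0,0,0,0,0,0],[0,0,0,0,0,0],[0,0,0,0,0,0],[0,0,0,0,0,0],[0,0,0,0,0,0]]
  hand: 1
  squeeze: 20

```text
time: 3.4
ee_pos: [0.47, 0.0946, 0.0035]
eef_rot: [0.537, 0.843, -0.0, 0.0]
ft_force: [-0.3, -0.2, 1.1]
width: 0.0137
grip_force: 20.0
```

carry_out:
  steps:
    - [[0,0,-1.5,0,0,0],[0,0,-4,0,0,0],[0,0,-7,0,0,0],[0,0,-10,0,0,0],[0,0,-13,0,0,0],[0,0,-13,0,0,0],[0,0,-13,0,0,0],[0,0,-13,0,0,0]]

```text
time: 4.07
ee_pos: [0.4697, 0.0943, 0.1329]
eef_rot: [0.538, 0.843, -0.0, -0.0]
ft_force: [0.4, -0.2, -2.0]
width: 0.0136
grip_force: 20.0
```

```bash
python3 -c "
from h import *
plan((.521,-.325,.135,17.5))"
```

```text
t 4.07 pos [0.4697 0.0943 0.1329] xang 115.0 tilt [-0.    -0.001 -1.   ] w 0.0136 g 20.0 F [ 0.4 -0.2 -2. ] q7 0.04
(0.521, -0.325, 0.135, 17.5) -> [-40.18, -13.05, -0.19] [-0.0, 0.001, 1.701]
```

carry_out:
  steps:
    - [[-1.5,-0.5,-0.2,0,0,0.06],[-4,-1.3,-0.2,0,0,0.17],[-6.5,-2.1,-0.2,0,0,0.28],[-9,-2.9,-0.2,0,0,0.39],[-11.6,-3.8,-0.2,0,0,0.5],[-14.2,-4.6,-0.2,0,0,0.61],[-16.8,-5.4,-0.2,0,0,0.72],[-19.4,-6.3,-0.2,0,0,0.83],[-22,-7.1,-0.2,0,0,0.94],[-24.6,-8,-0.2,0,0,1.05],[-27.2,-8.8,-0.2,0,0,1.16],[-29.8,-9.7,-0.2,0,0,1.27],[-32.4,-10.5,-0.2,0,0,1.38],[-35,-11.4,-0.2,0,0,1.48],[-37.6,-12.2,-0.2,0,0,1.59],[-39.5,-12.8,-0.2,0,0,1.67],[-40.2,-13,-0.2,0,0,1.7],[-40.2,-13,-0.2,0,0,1.7],[-40.2,-13,-0.2,0,0,1.7],[-40.2,-13,-0.2,0,0,1.7]]

```text
time: 5.73
ee_pos: [0.522, -0.3229, 0.135]
eef_rot: [0.988, 0.154, -0.0, -0.001]
ft_force: [-0.3, 0.2, -1.1]
width: 0.014
grip_force: 20.0
```

```bash
python3 -c "
from h import *
plan((.521,-.325,.06,17.5),(.521,-.325,.041,17.5))
c=r.camera('side')[:,:,::-1];cv2.imwrite('pics/s2.png',cv2.resize(c[60:220,300:500],None,fx=3.7,fy=3.7))
print(proj([[.521,-.325,.036]],'side'))"
```

```text
t 5.73 pos [ 0.522  -0.3229  0.135 ] xang 17.8 tilt [-0.    -0.001 -1.   ] w 0.014 g 20.0 F [-0.3  0.2 -1.1] q7 -0.88
(0.521, -0.325, 0.06, 17.5) -> [-0.16, 0.18, 7.5] [-0.001, 0.0, 0.005]
(0.521, -0.325, 0.041, 17.5) -> [-0.16, 0.18, 9.4] [-0.001, 0.0, 0.005]
[[392.54936754 146.69961893]]
```

View pics/s2.png

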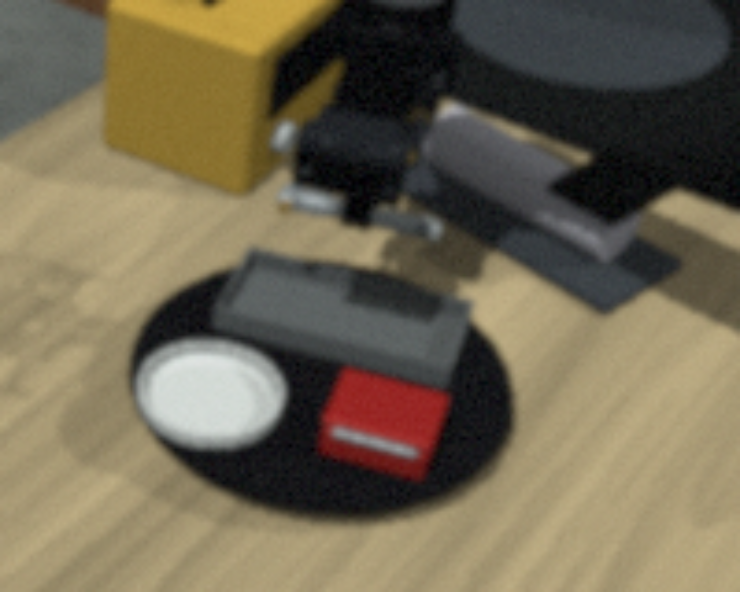

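The gauge hangs level, parallel to the tray's long side and above it (tray centre at about (343,312) in the crop). Nothing is in the way, so I'll lower it.

carry_out:
  steps:
    - [[-0.1,0.1,2,0,0,0],[-0.1,0.1,4.5,0,0,0],[-0.1,0.1,6.5,0,0,0],[-0.1,0.1,7.5,0,0,0],[-0.1,0.1,7.5,0,0,0],[-0.1,0.1,8.3,0,0,0],[-0.1,0.1,9,0,0,0],[-0.1,0.1,9.3,0,0,0],[-0.1,0.1,9.3,0,0,0],[-0.1,0.1,9.3,0,0,0]]

```text
time: 6.62
ee_pos: [0.5215, -0.326, 0.0429]
eef_rot: [0.988, 0.153, 0.0, 0.0]
ft_force: [-0.9, -0.8, -1.3]
width: 0.0137
grip_force: 20.0
```

```bash
python3 -c "
from h import *
plan((.521,-.325,.0395,17.5))"
```

```text
t 6.62 pos [ 0.5215 -0.326   0.0429] xang 17.6 tilt [ 0.  0. -1.] w 0.0137 g 20.0 F [-0.9 -0.8 -1.3] q7 -0.9
(0.521, -0.325, 0.0395, 17.5) -> [-0.02, -0.11, 0.34] [0.0, -0.0, 0.001]
```

carry_out:
  steps:
    - [[0,0,0.15,0,0,0],[0,0,0.25,0,0,0],[0,0,0.25,0,0,0],[0,0,0.25,0,0,0]]

```text
time: 6.95
ee_pos: [0.5214, -0.326, 0.0402]
eef_rot: [0.988, 0.153, 0.0, 0.0]
ft_force: [-0.1, 0.1, -1.4]
width: 0.0136
grip_force: 20.0
```

carry_out:
  steps:
    - [[0,0,0,0,0,0],[0,0,0,0,0,0],[0,0,0,0,0,0],[0,0,0,0,0,0],[0,0,0,0,0,0],[0,0,-1,0,0,0],[0,0,-3,0,0,0],[0,0,-6,0,0,0],[0,0,-9,0,0,0],[0,0,-12,0,0,0],[0,0,-12,0,0,0],[0,0,-12,0,0,0]]
  hand: 0.35

```text
time: 7.95
ee_pos: [0.5225, -0.3265, 0.1629]
eef_rot: [0.988, 0.153, 0.002, 0.002]
ft_force: [-0.3, 0.4, -0.4]
width: 0.0282
grip_force: 0.0
```

```bash
python3 -c "
from h import *
for a in (30,40,-60,120,150):plan((.630,.089,.16,a))"
```

```text
t 7.95 pos [ 0.5225 -0.3265  0.1629] xang 17.6 tilt [ 0.003  0.004 -1.   ] w 0.0282 g 0.0 F [-0.3  0.4 -0.4] q7 -0.87
(0.63, 0.089, 0.16, 30) -> [22.8, -36.36, 0.23] [0.004, -0.002, -0.217]
t 7.95 pos [ 0.5225 -0.3265  0.1629] xang 17.6 tilt [ 0.003  0.004 -1.   ] w 0.0282 g 0.0 F [-0.3  0.4 -0.4] q7 -0.87
(0.63, 0.089, 0.16, 40) -> [22.8, -36.36, 0.23] [0.004, -0.002, -0.391]
t 7.95 pos [ 0.5225 -0.3265  0.1629] xang 17.6 tilt [ 0.003  0.004 -1.   ] w 0.0282 g 0.0 F [-0.3  0.4 -0.4] q7 -0.87
(0.63, 0.089, 0.16, -60) -> [22.8, -36.36, 0.23] [0.001, -0.005, 1.354]
t 7.95 pos [ 0.5225 -0.3265  0.1629] xang 17.6 tilt [ 0.003  0.004 -1.   ] w 0.0282 g 0.0 F [-0.3  0.4 -0.4] q7 -0.87
(0.63, 0.089, 0.16, 120) -> [22.8, -36.36, 0.23] [0.005, 0.001, -1.788]
t 7.95 pos [ 0.5225 -0.3265  0.1629] xang 17.6 tilt [ 0.003  0.004 -1.   ] w 0.0282 g 0.0 F [-0.3  0.4 -0.4] q7 -0.87
(0.63, 0.089, 0.16, 150) -> [22.8, -36.36, 0.23] [0.005, 0.003, -2.311]
```

carry_out:
  steps:
    - [[2,-3,0.2,0,0,-0.03],[4,-6,0.2,0,0,-0.06],[6,-9.5,0.2,0,0,-0.1],[8,-13,0.2,0,0,-0.13],[10,-16,0.2,0,0,-0.16],[12,-19,0.2,0,0,-0.18],[14,-22.5,0.2,0,0,-0.2],[16,-26,0.2,0,0,-0.22],[18,-29,0.2,0,0,-0.25],[20,-32,0.2,0,0,-0.28],[22,-35,0.2,0,0,-0.3],[22.8,-36.4,0.2,0,0,-0.3],[22.8,-36.4,0.2,0,0,-0.3],[22.8,-36.4,0.2,0,0,-0.3],[22.8,-36.4,0.2,0,0,-0.3]]
  hand: -0.6

```text
time: 9.2
ee_pos: [0.6284, 0.0885, 0.1572]
eef_rot: [0.954, 0.298, -0.001, 0.0]
ft_force: [0.5, -0.2, -0.7]
width: 0.0693
grip_force: 0.0
```

```bash
python3 -c "
from h import *
plan((.630,.089,.07,35),(.630,.089,.01,35))
t=r.camera('top')[:,:,::-1];c=r.camera('side')[:,:,::-1]
a=cv2.resize(t[110:270,360:530],(390,367));b=cv2.resize(c[100:260,200:370],(390,367));cv2.imwrite('pics/s3.png',np.hstack([a,b]))"
```

```text
t 9.2 pos [0.6284 0.0885 0.1572] xang 34.7 tilt [-0.002  0.    -1.   ] w 0.0693 g 0.0 F [ 0.5 -0.2 -0.7] q7 -1.34
(0.63, 0.089, 0.07, 35) -> [0.18, 0.05, 8.72] [0.0, 0.002, -0.005]
(0.63, 0.089, 0.01, 35) -> [0.19, 0.05, 14.72] [0.0, 0.002, -0.005]
```

View pics/s3.png

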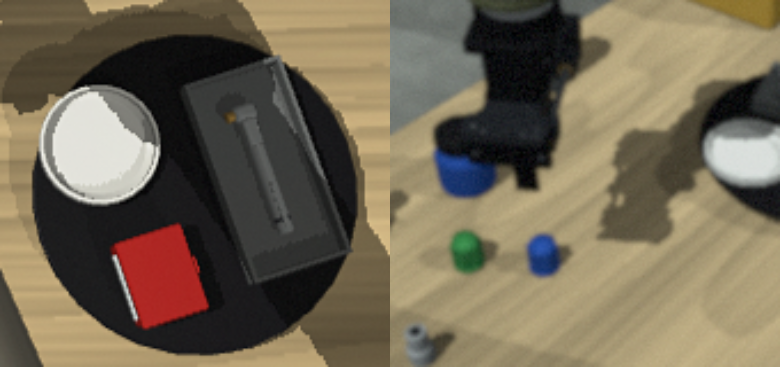

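On the left, the gauge lies flat and lengthwise in the tray (about (258,170)) and the caddy has not turned. On the right, the gripper hangs over the blue cover at (543,255), and the green one at (467,250) is clear of it. Descending now.

carry_out:
  steps:
    - [[0.1,0,2,0,0,0],[0.1,0,5,0,0,0],[0.1,0,7.5,0,0,0],[0.1,0,8.7,0,0,0],[0.1,0,8.7,0,0,0],[0.1,0,8.7,0,0,0]]

```text
time: 9.8
ee_pos: [0.6297, 0.0899, 0.0715]
eef_rot: [0.954, 0.298, -0.0, 0.0]
ft_force: [-0.4, 0.4, 0.9]
width: 0.0697
grip_force: 0.0
```

```bash
python3 -c "
from h import *
plan((.630,.0895,.01,35))
c=r.camera('side')[:,:,::-1];cv2.imwrite('pics/s4.png',cv2.resize(c[150:250,190:330],None,fx=5,fy=5,interpolation=2))"
```

```text
t 9.8 pos [0.6297 0.0899 0.0715] xang 34.7 tilt [-0.  0. -1.] w 0.0697 g 0.0 F [-0.4  0.4  0.9] q7 -1.38
(0.63, 0.0895, 0.01, 35) -> [0.01, 0.05, 6.15] [0.0, 0.0, -0.005]
```

View pics/s4.png

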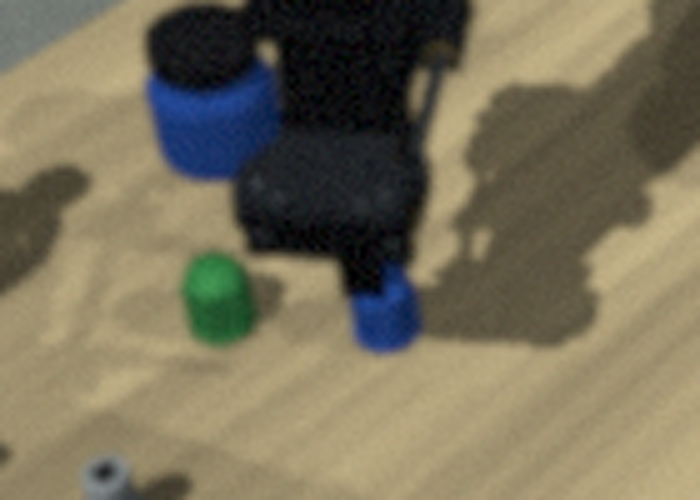

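```bash
python3 -c "
from h import *
a=np.radians(125);u=np.array([np.cos(a),np.sin(a),0])
T=np.array([.6297,.0899,.0715])
f=lambda X:((proj(X,'side')-[190,150])*5).round(0).tolist()
print(f(T+.042*u),f(T-.042*u),f([[.63,.0895,0.02],[.63,.0895,.042]]))
im=cv2.imread('pics/s4.png');h,s,v=cv2.split(cv2.cvtColor(im,cv2.COLOR_BGR2HSV))
b=blobs(((h>100)&(h<130)&(s>120)).astype(np.uint8),(320,220,460,380))[0];print(b.min(0),b.max(0))
im=cv2.imread('pics/side0.png');h,s,v=cv2.split(cv2.cvtColor(im,cv2.COLOR_BGR2HSV))
b=blobs(((h>100)&(h<130)&(s>120)).astype(np.uint8),(255,198,280,224))[0];c=(b.min(0)+b.max(0)+1)/2;print(c,(c-[190,150])*5,proj([[.63,.0895,.021],[.62,.0895,.021],[.63,.0995,.021]],'side'))
im=cv2.imread('pics/top0.png');h,s,v=cv2.split(cv2.cvtColor(im,cv2.COLOR_BGR2HSV))
b=blobs(((h>100)&(h<130)&(s>120)).astype(np.uint8),(262,122,295,150))[0];c=(b.min(0)+b.max(0)+1)/2;print(c,proj([[.63,.0895,.021],[.62,.0895,.021],[.63,.0995,.021]]))
"
```

```text
[[365.0, 296.0]] [[395.0, 175.0]] [[389.0, 304.0], [386.0, 274.0]]
[352 255] [417 348]
[266.5 211.5] [382.5 307.5] [[267.86533513 210.44066584]
 [270.65742914 212.3195471 ]
 [265.05660473 212.64433219]]
[278.5 137. ] [[277.4844966  137.71411729]
 [277.47368021 142.20614842]
 [272.92099964 137.76828355]]
```

The finger appears where the calibration predicts, at about (365,296), and the cover matches its estimate to about 1 px. The grasp is centred, so I'll go down.

carry_out:
  steps:
    - [[0.1,0.1,1.5,0,0,0],[0.1,0.1,3,0,0,0],[0.1,0.1,4.5,0,0,0],[0.1,0.1,5.7,0,0,0],[0.1,0.1,6.1,0,0,0],[0.1,0.1,6.1,0,0,0]]

```text
time: 10.35
ee_pos: [0.6303, 0.0901, 0.0088]
eef_rot: [0.954, 0.299, -0.001, -0.0]
ft_force: [-0.5, 0.2, 0.2]
width: 0.0695
grip_force: 0.0
```

carry_out:
  steps:
    - [[0,0,0,0,0,0],[0,0,0,0,0,0],[0,0,0,0,0,0],[0,0,0,0,0,0],[0,0,0,0,0,0],[0,0,0,0,0,0],[0,0,0,0,0,0],[0,0,0,0,0,0]]
  hand: 1
  squeeze: 12

```text
time: 11.02
ee_pos: [0.6311, 0.0902, 0.0102]
eef_rot: [0.954, 0.299, 0.0, 0.0]
ft_force: [-0.5, -0.8, 2.7]
width: 0.0339
grip_force: 12.0
```

carry_out:
  steps:
    - [[0,0,-1,0,0,0],[0,0,-3,0,0,0],[0,0,-6,0,0,0],[0,0,-9,0,0,0],[0,0,-12,0,0,0],[0,0,-13,0,0,0],[0,0,-13,0,0,0],[0,0,-13,0,0,0]]

```text
time: 11.68
ee_pos: [0.631, 0.0902, 0.1403]
eef_rot: [0.954, 0.299, 0.0, 0.0]
ft_force: [-0.4, 0.2, -1.1]
width: 0.0338
grip_force: 12.0
```

```bash
python3 -c "
from h import *
plan((.546,-.175,.14,35))"
```

```text
t 11.68 pos [0.631  0.0902 0.1403] xang 34.8 tilt [ 0.     0.001 -1.   ] w 0.0338 g 12.0 F [-0.4  0.2 -1.1] q7 -1.35
(0.546, -0.175, 0.14, 35) -> [-22.1, 16.94, 0.03] [0.001, -0.0, -0.004]
```

carry_out:
  steps:
    - [[-1,0.8,0,0,0,0],[-3,2.3,0,0,0,0],[-5,3.8,0,0,0,0],[-7.5,5.7,0,0,0,0],[-10,7.7,0,0,0,0],[-12.5,9.6,0,0,0,0],[-15,11.5,0,0,0,0],[-17.5,13.4,0,0,0,0],[-19.5,14.9,0,0,0,0],[-21,16.1,0,0,0,0],[-22,16.8,0,0,0,0],[-22.1,16.9,0,0,0,0],[-22.1,16.9,0,0,0,0],[-22.1,16.9,0,0,0,0]]

```text
time: 12.85
ee_pos: [0.546, -0.173, 0.1397]
eef_rot: [0.954, 0.3, -0.0, -0.0]
ft_force: [-0.0, 0.1, -0.8]
width: 0.034
grip_force: 12.0
```

carry_out:
  steps:
    - [[0,0,1.5,0,0,0],[0,0,4,0,0,0],[0,0,6,0,0,0],[0,0,7.5,0,0,0],[0,0,8.3,0,0,0],[0,0,8.8,0,0,0],[0,0,9,0,0,0],[0,0,9,0,0,0],[0,0,9,0,0,0]]

```text
time: 13.6
ee_pos: [0.5465, -0.1745, 0.0509]
eef_rot: [0.954, 0.299, 0.001, 0.0]
ft_force: [0.8, -0.4, -1.1]
width: 0.0338
grip_force: 12.0
```

```bash
python3 -c "
from h import *
plan((.546,-.175,.0462,35))
c=r.camera('side')[:,:,::-1];cv2.imwrite('pics/s5.png',cv2.resize(c[100:220,300:460],None,fx=4,fy=4,interpolation=2))"
```

```text
t 13.6 pos [ 0.5465 -0.1745  0.0509] xang 34.8 tilt [ 0.001  0.001 -1.   ] w 0.0338 g 12.0 F [ 0.8 -0.4 -1.1] q7 -0.89
(0.546, -0.175, 0.0462, 35) -> [-0.07, 0.01, 0.47] [0.001, -0.001, -0.004]
```

View pics/s5.png

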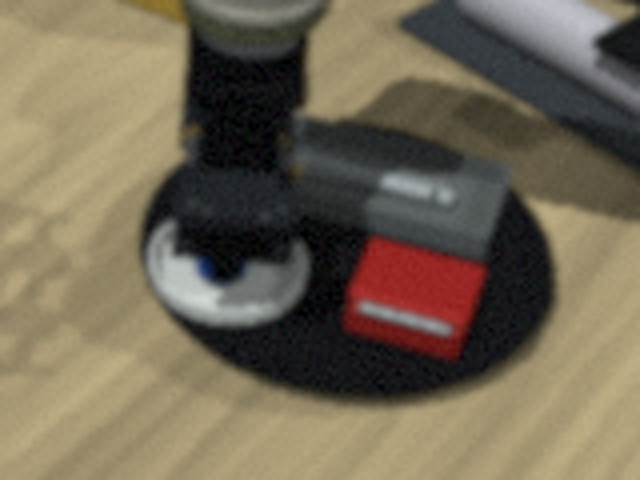

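The cover, at about (222,270), is inside the dish and clear of the rim. I'll lower the last 4 mm, release and retreat.

carry_out:
  steps:
    - [[0,0,0.2,0,0,0],[0,0,0.4,0,0,0],[0,0,0.4,0,0,0],[0,0,0.4,0,0,0]]

```text
time: 13.98
ee_pos: [0.5459, -0.1747, 0.0462]
eef_rot: [0.954, 0.299, 0.0, 0.0]
ft_force: [0.6, 0.3, 0.5]
width: 0.0335
grip_force: 12.0
```

carry_out:
  steps:
    - [[0,0,0,0,0,0],[0,0,0,0,0,0],[0,0,0,0,0,0],[0,0,0,0,0,0],[0,0,-1,0,0,0],[0,0,-3,0,0,0],[0,0,-6,0,0,0],[0,0,-9,0,0,0],[0,0,-12,0,0,0],[0,0,-15,0,0,0],[-4,-3,-15,0,0,0],[-8,-6,-15,0,0,0],[-12,-9,-15,0,0,0],[-14,-11,-15,0,0,0],[-14,-11,-15,0,0,0],[-14,-11,-15,0,0,0]]
  hand: -0.05

```text
time: 15.32
ee_pos: [0.3655, -0.1643, 0.197]
eef_rot: [0.955, 0.298, -0.0, 0.001]
ft_force: [1.8, 0.2, 0.5]
width: 0.0457
grip_force: 0.0
```

```bash
python3 -c "
from h import *
plan()
t=r.camera('top')[:,:,::-1];c=r.camera('side')[:,:,::-1]
a=cv2.resize(t[110:270,360:530],(390,367));b=cv2.resize(c[100:260,300:470],(390,367));cv2.imwrite('pics/s6.png',np.hstack([a,b]))"
```

```text
t 15.32 pos [ 0.3655 -0.1643  0.197 ] xang 34.7 tilt [-0.001  0.002 -1.   ] w 0.0457 g 0.0 F [1.8 0.2 0.5] q7 -0.59
```

View pics/s6.png

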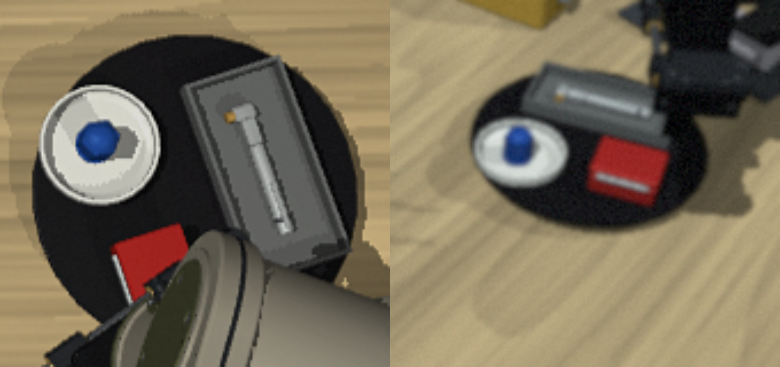

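The cover stands upright in the dish (left half, (97,141)), the gauge lies flat in the tray ((258,165)), and the gripper is clear above. Handing in.

```bash
python3 -c "
from bench import r
print(r.close_job())"
```

```text
the job is handed in; nothing more can be done
None
```

The job is handed in at about 15 s: the 124 mm tyre gauge lies flat, lengthwise in the tray, and the blue nut cover stands upright in the dish, both confirmed by camera with the gripper clear; the verdict was not shown.

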